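Unlatch a cooling block's hold-down yoke from its ball stud and hold it up

TASK

The grinding jar in the cooling block is cold and a colleague wants to lift it out. Pull the yellow safety pin up out of the blue yoke and park it, fully home, in the hole of the yellow block beside the jar; then squeeze the red latch tab across to the dark fixed grip and, squeezing, swing the yoke's front end up off its ball stud. Finish while holding the yoke in the fingers, front end about a hand's width (10 cm) up, and leave the jar and the things round about where they are.

Things in the scene. Friction and masses are not known exactly. Their poses are not given: they have to be found in the camera images.
- cooler: Cooling block, fixed. Grey base plate 250 x 112 x 12 mm, long side along its x, with a 70 x 72 mm wing on its -y side. Origin: underside, below the middle of the jar; z up, -x = front (towards the robot). At x = +95 mm a hinge tower 112 mm high; at x = +52, y = +-40 mm brass hose fittings, top 50 mm up. A finned aluminium ring, 88 mm wide, top 38 mm up, holds the jar.
- yoke: Blue hold-down yoke, 0.65 kg with its latch: bar 28 mm wide, 16 mm thick, hinged on the tower, reaching forward over the jar. Origin on the hinge axis (its y), 98 mm above the worktop; -x runs along the bar to the front. Closed, its axes are the cooler's; raising the front turns it about +y, 0 to 1.3 rad. Limp hinge: it falls shut when let go. A pressure screw at x = -95 mm reaches z = +28 mm.
- fixed_grip (a point): Middle of the dark fixed grip on the yoke's front end: an upright plate 22 mm along x, 7 mm thick across y, at yoke x = -190, y = +11.5, z = +38 mm; its top is 10 mm higher. It stands on the coupler head, 52 x 56 mm in plan (56 along y), centred at yoke x = -190, y = 0, top 22 mm below this point, which sits over the ball. Same axes as the yoke.
- latch_tab (a point): Middle of the red latch tab, a plate of the same size as the fixed grip and facing it: 30 mm to its -y side at rest, 16 mm when fully squeezed (37 and 23 mm over the outer faces). Pushing it along the yoke's +y, towards the fixed grip, draws a steel jaw out from under the ball.
- latch (a joint): Travel of the spring latch along the yoke's +y in m: 0 = latched by its spring, 0.014 = stop; the jaw lets the ball pass from about 0.009 on. Spring about 4.5 N at rest, 9 N at the stop. With the safety pin in, it can be pushed only a little (1 to 5 mm). The fixed grip does not give way, so fingers that close equally should stand centred on grip_point, not on the gap at rest.
- grip_point (a point): Point on the yoke (x = -190, y = +3, z = +38 mm in its frame; 136 mm above the worktop when closed) midway between the outer faces of tab and fixed grip when squeezed by 13 mm: the place for the TCP, fingers pointing down and closing along the yoke's y. The plates end 10 mm above it, the head's top lies 22 mm below it.
- ball_center (a point): Centre of the steel ball (34 mm across) on the stud at the front of the base, 82 mm above the worktop; fixed. Flat underside 9 mm below the centre, which the jaw catches.
- pin: Loose safety pin, 60 g: steel shaft 8 x 28 mm below a ribbed yellow head, 18 mm across, 30 mm high. Origin at the shaft's foot, z towards the head. At the start it stands in the yoke 48 mm behind the latch tab (yoke x = -142, y = 0), underside of the head 110 mm above the worktop; raised 28 mm it is out. Fingers closing along the cooler's y keep clear of the latch plates.
- park_hole (a point): Centre of the mouth of the round, upright parking hole (12 mm across, 30 mm deep) in the yellow block 28 x 28 mm on the wing (cooler x = 0, y = -98 mm; top 42 mm above the worktop). Axes as the cooler's. Parked, the pin's head rests on the block and the foot is 28 mm below this point.
- jar: Loose stainless grinding jar with knurled lid, 52 mm across, 62 mm high, 0.4 kg, standing in the cooling ring under the yoke; origin at the centre of its underside. Stays there.
- spare_jar: Bystander: another stainless grinding jar, 52 mm across, 64 mm high, on the worktop; origin under its centre.
- amber_bottle: Bystander: amber bottle with black screw cap, 62 mm across, 118 mm high, on the worktop; origin under its centre.
- timer: Bystander: white digital timer with green buttons, 62 x 66 x 19 mm, lying on the worktop; origin under its centre.

How it is judged:
By the outcome, as a careful person would: the job done as asked, in the order asked, and still so for the second after the job is handed in, while the arm keeps its last pose, push and grip.
It also fails if it takes over 48 s, if anything falls off the work surface, if the arm or the gripper's body presses on something with over 40 N, if the wrist force passes 120 N, or if a joint passes its speed limit or range.

ROBOT

A 6-joint arm with a two-finger parallel gripper is mounted at the origin on a cart in front of the work surface, level with it; the furniture and walls round the work are solid. World frame = base frame: x ahead of the robot, y to its left, z up, the work surface at z = 0. Lengths are in mm, angles in degrees, forces in N, time in s.
With the tool pointing down it reaches from about 400 to 925 mm from the base axis. Payload 3.4 kg.
Tool frame: the origin (TCP) lies between the finger pads, 19 mm behind the fingertips; this is the grasp point; z points along the fingers, y is the line along which they close (so a half turn about z gives the same grasp; the last joint's range is limited). The gripper opens to 85 mm and grips with 20 to 120 N. Pads are 22 mm wide; open, the fingers measure 114 mm over their backs; the gripper's body (76 mm by 85 mm) begins 54 mm behind the grasp point. The pads swing forward as they close: fully open they stand 13 mm farther back than shut.
Start: joints at [62.366, 17.578, 86.31, -0, 76.112, -4.211], TCP at [228.59, 527.615, 250.005] pointing down, gripper open.
Joint ranges: [-179.03, 179.03], [-60, 130.46], [8.19, 133.38], [-81.62, 261.62], [5.75, 156.47], [-153.77, 153.77]. Speed limits (degrees/s): [147.25, 147.25, 180, 180, 180, 180].

INTERFACE

Orientations are given as a 3x3 rotation matrix whose columns are the frame's x, y, z axes.
In Python, from station import env gives the robot as it stands.
- The arm moves only by the tool play_rows, never from a script. Its argument "series" is one flat list of numbers, 4 for each row, row after row: the shift along the world's x, y, z in m, then the turn about the world's z in degrees. A call has 1 to 5 rows; each row is the pose to reach, as a shift and turn from the pose commanded when the call began; what a row does not reach only later rows make up. A row lasts 1/10 s, in which the tool goes at most 50 mm and 8.59 degrees, less where a joint would pass 70% of its speed; a pose out of reach is approached as far as the arm can. A call with a gripper value outside its range is refused whole. "claw" is the finger opening in m, from 0 to 0.0854, set as the call begins (left out, the last holds). The fingers move at their own pace and stop on an object; "force" is the grip in N (left out, the last holds). Time passes only in rows, so rows that repeat a pose let the fingers close. It gives the time, the measured TCP pose, the force, the opening and the grip force at its end, in the units of the state.
- env.get_obs(): the state, without advancing time (a new reading comes with each control period).
- env.snapshot(name): name is "scene" or "top" or "wrist"; returns a dict with "pixels" (400x640x3 uint8, blue, green, red), "camera_matrix" (3x3 intrinsics, pixels), "rvec" (rotation vector, rad) and "tvec" (3), from world to camera coordinates, as OpenCV has them. Camera axes: x right, y down, z forward; pixel columns grow to the right and rows downward; lengths in mm; the calibration is good to about 2 mm. A picture is of the moment at which its call begins. There is no depth.
- env.close_job(): hands the job in; it is judged then, once.
The state is a dict: "t": time; "qpos": joint angles; "qd": joint speeds; "joint_torque": joint torques, N m; "position": TCP position; "tool_rot": TCP orientation; "wrist_force": force on the tool from outside, world axes, zero at the start; "moment": the same for the moment, N m; "gripper_width": finger opening in mm; "grip_force": force on a finger pad.
Only numpy, scipy, OpenCV 4.12 (cv2) and the standard library are available. Lean on these libraries where they do the work, as an engineer would, in place of code of your own. Each camera call takes 0.05 s, during which the arm holds its last target. There are 200 camera calls.

## Working session

There is one attempt and no reset: what is moved stays moved. The work goes in short steps, Python scripts to look and compute and a tool call to move; the robot and the scene stay as the last step left them, time stands still between calls to the robot, and variables do not carry over. Pictures are saved under pics/ and viewed, at most 10 in all, crops included, and the job is handed in when it is done.

Besides the shell and the picture viewer there is one more tool, called after ">>>" in YAML: its name, and indented under it one key for each argument. play_rows: Moves the arm, as the interface text tells. Its arguments: {"type":"object","properties":{"series":{"type":"array"},"claw":{"type":"number"},"force":{"type":"number"}},"required":["series"]}

```bash
mkdir -p pics; cat > h.py <<'E'
import numpy as np, cv2
from station import env
def snap(n,f=None):
    s=env.snapshot(n)
    if f: cv2.imwrite('pics/'+f,s['pixels'])
    return s
def ray(s,u,v):
    R=cv2.Rodrigues(np.array(s['rvec'],float))[0]; t=np.array(s['tvec'],float).ravel()
    d=R.T@np.linalg.inv(s['camera_matrix'])@np.array([u,v,1.]); return -R.T@t,d
def onz(s,u,v,z):
    c,d=ray(s,u,v); return c+d*(z-c[2])/d[2]
def blobs(s,lo,hi,amin=15):
    h=cv2.cvtColor(s['pixels'],cv2.COLOR_BGR2HSV); m=cv2.inRange(h,np.array(lo),np.array(hi))
    n,l,st,ce=cv2.connectedComponentsWithStats(m)
    return [(st[i].tolist(),ce[i].round(1).tolist()) for i in range(1,n) if st[i][4]>=amin],m
COL=dict(yellow=((20,110,90),(35,255,255)),red1=((0,130,70),(8,255,255)),red2=((172,130,70),(180,255,255)),blue=((100,110,50),(125,255,255)))
E
python3 - <<'E'
from h import *
a=snap('scene');b=snap('top')
cv2.imwrite('pics/a.png',a['pixels']);cv2.imwrite('pics/b.png',b['pixels'])
for n,s in(('scene',a),('top',b)):
    print(n,ray(s,320,200)[0].round())
    for c in COL: print(c,blobs(s,*COL[c],30)[0])
E
```

```text
scene [ 111. -383.  788.]
yellow [([257, 161, 9, 7, 52], [260.8, 164.1]), ([295, 203, 16, 17, 134], [302.7, 209.9])]
red1 [([398, 26, 8, 9, 48], [401.2, 29.8]), ([242, 175, 8, 10, 51], [245.7, 178.5])]
red2 [([242, 174, 10, 13, 42], [247.2, 180.5])]
blue [([408, 25, 11, 13, 122], [412.9, 30.9]), ([574, 70, 15, 14, 123], [581.0, 76.7]), ([334, 133, 57, 49, 1398], [362.6, 156.1]), ([229, 147, 89, 55, 1010], [269.7, 174.3]), ([0, 228, 30, 59, 907], [9.6, 260.3]), ([377, 338, 25, 10, 222], [389.1, 342.9])]
top [378.  31. 945.]
yellow [([301, 204, 13, 14, 130], [307.0, 210.5]), ([255, 206, 9, 10, 59], [259.4, 210.1])]
red1 [([258, 228, 6, 9, 36], [260.5, 232.2])]
red2 []
blue [([229, 46, 38, 3, 95], [248.8, 47.2]), ([277, 99, 72, 34, 1951], [312.7, 115.7]), ([259, 152, 26, 68, 612], [271.9, 179.2]), ([241, 219, 29, 27, 384], [255.6, 232.7]), ([428, 256, 18, 16, 134], [437.0, 263.7])]
```

View pics/a.png

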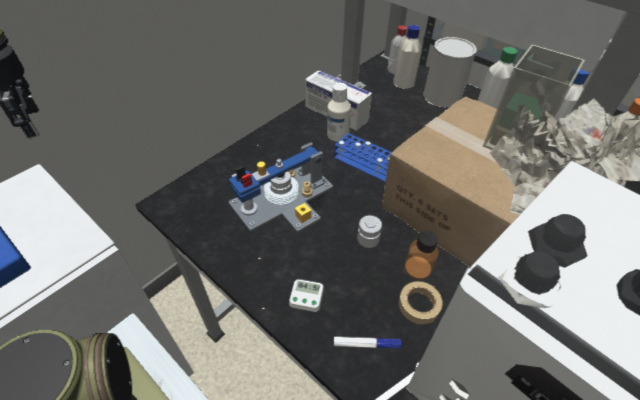

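View pics/b.png

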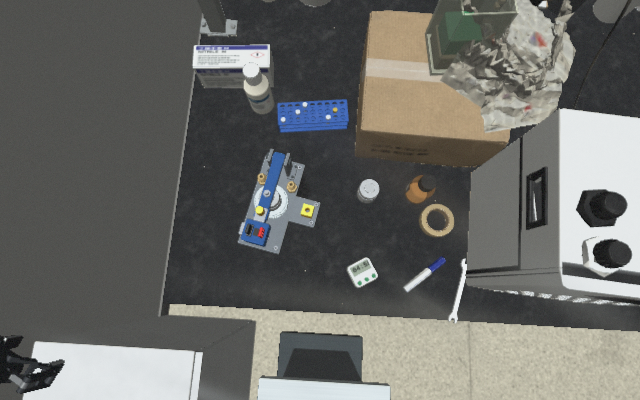

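The scene view shows the pin head at (261,164), the red tab at (246,179) and the park block at (303,210). The top view has the pin at (259,210), the tab at (261,232), the block at (307,210), and the bar running up to about (277,155).

```bash
python3 - <<'E'
from h import *
a=snap('scene');b=snap('top')
def tri(p,q):
    c1,d1=ray(a,*p);c2,d2=ray(b,*q);A=np.stack([d1,-d2],1);k=np.linalg.lstsq(A,c2-c1,rcond=None)[0]
    x,y=c1+d1*k[0],c2+d2*k[1];return ((x+y)/2).round(1),np.linalg.norm(x-y).round(1)
print('pin',tri((260.8,164.1),(259.4,210.1)),onz(b,259.4,210.1,138))
print('tab',tri((246.2,179.3),(260.5,232.2)),onz(b,260.5,232.2,143))
pk=onz(b,307,210.5,42);print('park',tri((302.7,209.9),(307,210.5)),pk)
_,m=blobs(b,*COL['blue']); 
m[:150]=0;m[221:]=0;m[:,:255]=0;m[:,290:]=0
ys,xs=np.nonzero(m);P=np.array([onz(b,x,y,106)[:2] for x,y in zip(xs,ys)])
v=cv2.fitLine(P.astype(np.float32),cv2.DIST_HUBER,0,.01,.01).ravel();print('bar',v,np.degrees(np.arctan2(v[1],v[0])))
pin=onz(b,259.4,210.1,138)
# park - pin in cooler frame: cooler pin x = 95-142=-47,y0 ; park 0,-98
d=(pk-pin)[:2];print('yaw from park-pin',np.degrees(np.arctan2(d[1],d[0])-np.arctan2(-98,47)),np.linalg.norm(d),np.hypot(98,47))
o=env.get_obs();print(o['tool_rot'],o['position'])
E
```

```text
pin (array([533.4, 168. , 142.6]), np.float64(0.8)) [533.98407411 169.07078234 138.        ]
tab (array([484.2, 162.6, 134. ]), np.float64(0.3)) [483.1439811  161.07533016 143.        ]
park (array([559.7,  64.4,  40.8]), np.float64(1.4)) [558.83511951  64.80684425  42.        ]
bar [ 9.8738986e-01 -1.5830749e-01  6.1888446e+02  1.5117563e+02] -9.10867
yaw from park-pin -12.215822695688232 107.18462223411133 108.6876257906115
[[-9.17588590e-01  3.97530876e-01 -6.18459989e-04]
 [ 3.97531338e-01  9.17587916e-01 -1.11841238e-03]
 [ 1.22887959e-04 -1.27209967e-03 -9.99999183e-01]] [228.39093722 527.26336879 249.42714341]
```

>>> play_rows:
  series: [0.02,-0.024,0,1.5,0.05,-0.06,0,3,0.08,-0.096,0,5,0.115,-0.138,0,7,0.15,-0.18,0,9]
  claw: 0.06

```text
t: 0.7
position: [373.3, 353.4, 249.9]
tool_rot: [[-0.969, 0.247, 0.0], [0.247, 0.969, -0.0], [-0.0, 0.0, -1.0]]
wrist_force: [1.2, 0.5, 0.9]
gripper_width: 59.9
grip_force: 0.0
```

>>> play_rows:
  series: [0.035,-0.042,0,0.5,0.07,-0.084,0,1,0.1,-0.12,0,1.5,0.125,-0.15,0,2,0.14,-0.179,0,2.4]

```text
t: 1.2
position: [515.0, 173.5, 249.9]
tool_rot: [[-0.978, 0.21, 0.001], [0.21, 0.978, -0.0], [-0.001, 0.0, -1.0]]
wrist_force: [0.1, -0.7, -0.5]
gripper_width: 60.2
grip_force: 0.0
```

```bash
python3 - <<'E'
from h import *
s=snap('wrist','w1.png');o=env.get_obs();print(o['t'],o['position'],o['tool_rot'][:,1],o['wrist_force'])
for c in COL: print(c,blobs(s,*COL[c],60)[0])
E
```

```text
1.25 [516.57184451 169.71163282 249.82914783] [ 0.21101716  0.9774754  -0.00368792] [ 2.51082557 -2.83115292 -0.07023522]
yellow [([315, 209, 21, 28, 460], [324.9, 222.9]), ([232, 218, 29, 28, 660], [245.3, 230.3])]
red1 [([299, 158, 10, 27, 233], [303.2, 170.3])]
red2 []
blue [([294, 137, 62, 57, 2239], [326.8, 163.0]), ([311, 229, 28, 107, 2305], [324.4, 287.4])]
```

View pics/w1.png

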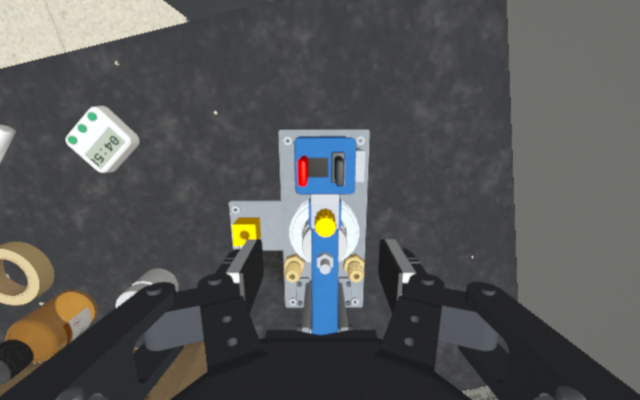

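Wrist view: pin head at about (325,224), red tab at (303,170), park hole at (245,235). The base plate edges run vertically in the image, so the tool yaw is nearly the cooler's.

```bash
python3 - <<'E'
from h import *
s=snap('wrist');print('cam',ray(s,320,200)[0].round(), env.get_obs()['position'])
for n,u,v,z in [('pin',325.5,223,130),('park c',245,235,42),('tab',303.2,170,136),('grip',339,170,136),('blk TL',232,221,42),('blkTR',260,219,42),('plateTL',280,130,12),('plateTR',369,130,12),('plateBL',286,308,12),('plateBR',364,308,12),('screw',325,264,126),('jar',150,285,64)]:
    print(n,onz(s,u,v,z).round(1))
_,m=blobs(s,*COL['blue']);m[:232]=0;m[335:]=0
ys,xs=np.nonzero(m);P=np.array([onz(s,x,y,106)[:2] for x,y in zip(xs,ys)],np.float32)
v=cv2.fitLine(P,cv2.DIST_HUBER,0,.01,.01).ravel();print(v,np.degrees(np.arctan2(v[1],v[0])))
h=cv2.cvtColor(s['pixels'],cv2.COLOR_BGR2HSV)
c=s['pixels'][120:320,210:390];cv2.imwrite('pics/c1.png',cv2.resize(c,None,fx=3,fy=3,interpolation=2))
E
```

```text
cam [451. 185. 373.] [514.84026417 172.16163215 249.73135688]
pin [538.5 169.4 130. ]
park c [564.7  64.1  42. ]
tab [487.1 161.4 136. ]
grip [493.3 190.3 136. ]
blk TL [543.8  53.9  42. ]
blkTR [548.5  87.7  42. ]
plateTL [452.6 132.9  12. ]
plateTR [475.4 238.   12. ]
plateBL [696.2  79.3  12. ]
plateBR [719.7 189.2  12. ]
screw [579.9 160.2 126. ]
jar [595.3 -58.2  64. ]
[ 9.7889918e-01 -2.0434389e-01  6.1950092e+02  1.5521429e+02] -11.791092
```

View pics/c1.png

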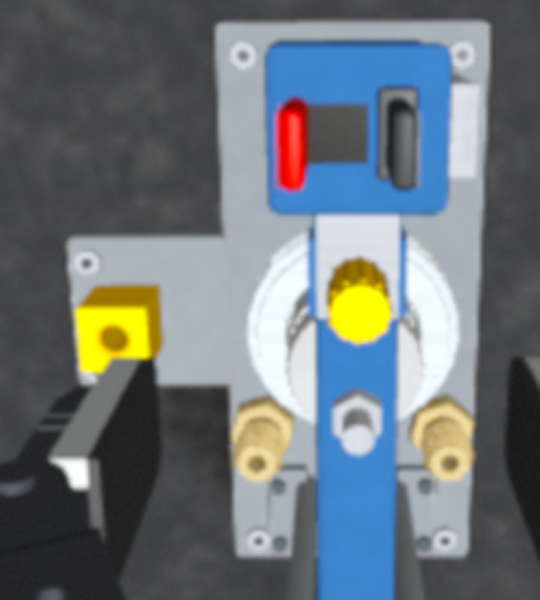

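The crop puts the pin head's top disc at about full-image (329.7,225), the park hole at (247.8,232.5), the tab's top around (306,168), and the grip at (343,167).

```bash
python3 - <<'E'
from h import *
s=snap('wrist')
pin=onz(s,329.7,225,140);pk=onz(s,247.8,232.5,42);print(pin,pk)
print('tabtop',onz(s,306,163,146),'grip',onz(s,343,163,146))
d=(pk-pin)[:2];print(np.degrees(np.arctan2(d[1],d[0])-np.arctan2(-98,47)),np.linalg.norm(d))
for y in(-11.8,-12.2):
    t=np.radians(y);R=np.array([[np.cos(t),-np.sin(t)],[np.sin(t),np.cos(t)]])
    print(y,'park pred',pin[:2]+R@[47,-98],'grip pred',pin[:2]+R@[-48,3], 'line off',R.T@([619.5,155.2]-pin[:2]))
print(env.get_obs()['position'])
E
```

```text
[535.41331399 175.86269461 140.        ] [559.75317514  71.4689688   42.        ]
tabtop [478.71889881 168.62252159 146.        ] grip [484.91190232 196.93908836 146.        ]
-12.497694379230794 107.19365105933892
-11.8 park pred [561.37946818  70.32237607] grip pred [489.04116749 188.61510726] line off [86.53515423 -3.03064261]
-12.2 park pred [560.64203097  70.14367153] grip pred [489.13132545 188.93853252] line off [86.55420313 -2.42644432]
[513.47076811 173.9485599  249.66152107]
```

>>> play_rows:
  series: [0.005,0,0,0,0.01,0,0,0,0.013,0.002,0,0,0.013,0.002,0,0,0.013,0.002,0,0]

```text
t: 1.85
position: [525.3, 178.5, 249.9]
tool_rot: [[-0.978, 0.207, -0.0], [0.207, 0.978, -0.0], [0.0, -0.0, -1.0]]
wrist_force: [0.2, -0.1, 0.6]
gripper_width: 60.2
grip_force: 0.0
```

```bash
python3 - <<'E'
from h import *
print(env.get_obs()['position']);s=snap('wrist');print(env.get_obs()['position'],env.get_obs()['tool_rot'])
import pickle;pickle.dump(s,open('s.pkl','wb'))
B=blobs(s,(20,150,225),(35,255,255),20)[0];print(B)
print(blobs(s,*COL['yellow'],60)[0],blobs(s,*COL['red1'],60)[0])
c=s['pixels'][120:320,210:390];cv2.imwrite('pics/c2.png',cv2.resize(c,None,fx=3,fy=3,interpolation=2))
E
```

```text
[525.33518495 178.53590717 249.91486699]
[525.26328859 178.39765616 249.94933836] [[-9.78293724e-01  2.07222846e-01 -2.84360436e-04]
 [ 2.07222864e-01  9.78293761e-01 -3.21056174e-05]
 [ 2.71535023e-04 -9.03347078e-05 -9.99999959e-01]]
[([307, 207, 21, 20, 301], [316.8, 216.8]), ([225, 218, 25, 22, 429], [237.3, 228.1])]
[([307, 200, 21, 27, 450], [316.9, 213.6]), ([224, 211, 31, 29, 790], [239.4, 225.0])] [([290, 148, 11, 26, 250], [294.7, 159.8])]
```

View pics/c2.png

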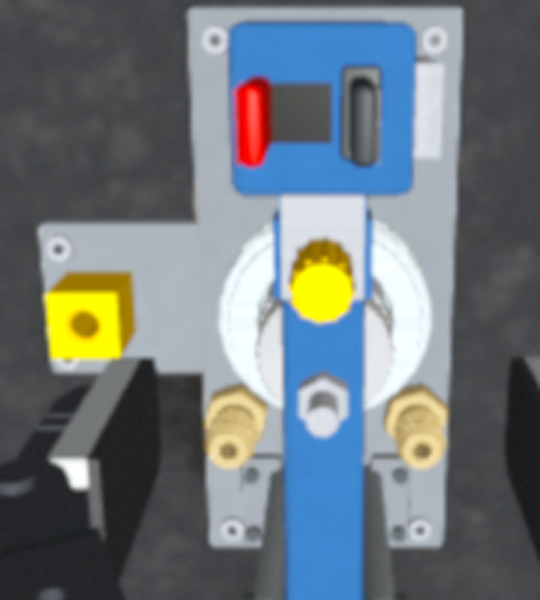

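Settled view: pin top at (316.8,216.8), park hole at (237.8,227.8), tab at (294.7,160), grip at about (331.5,160).

```bash
python3 - <<'E'
from h import *
import pickle;s=pickle.load(open('s.pkl','rb'))
pin=onz(s,316.8,216.5,140);pk=onz(s,237.8,227.8,42);print(pin,pk)
print('tab',onz(s,295,160,141),'grip',onz(s,331.5,160,141),'screw',onz(s,318,258,126))
d=(pk-pin)[:2];print(np.degrees(np.arctan2(d[1],d[0])-np.arctan2(-98,47)),np.linalg.norm(d))
_,m=blobs(s,*COL['blue']);m[:232]=0;m[320:]=0
ys,xs=np.nonzero(m);P=np.array([onz(s,x,y,106)[:2] for x,y in zip(xs,ys)],np.float32)
v=cv2.fitLine(P,cv2.DIST_HUBER,0,.01,.01).ravel();y0=np.degrees(np.arctan2(v[1],v[0]));print(v[2:],y0)
for y in(y0,-12.2):
    t=np.radians(y);R=np.array([[np.cos(t),-np.sin(t)],[np.sin(t),np.cos(t)]])
    print(y,'park pred',pin[:2]+R@[47,-98],'grip pred',pin[:2]+R@[-48,3], 'line off',R.T@(v[2:]-pin[:2]))
E
```

```text
[536.09933038 173.40937914 140.        ] [562.23198667  68.2763813   42.        ]
tab [485.64018741 166.49777506 141.        ] grip [491.70816451 195.0403518  141.        ] screw [580.84871566 164.70698352 126.        ]
-11.663021608820376 108.33218801799615
[615.98694 156.92087] -11.994148
-11.994148 park pred [561.7077109   67.78167829] grip pred [489.77066117 186.31885149] line off [81.57007635  0.47303868]
-12.2 park pred [561.32804736  67.69035607] grip pred [489.81734184 186.48521705] line off [81.56784919  0.76609958]
```

>>> play_rows:
  series: [0.004,-0.002,0,0,0.011,-0.005,-0.02,0,0.011,-0.005,-0.045,0,0.011,-0.005,-0.065,0,0.011,-0.005,-0.075,0]
  claw: 0.045

```text
t: 2.4
position: [535.7, 172.3, 173.2]
tool_rot: [[-0.978, 0.208, -0.003], [0.208, 0.978, -0.001], [0.003, -0.001, -1.0]]
wrist_force: [-0.6, -1.2, 0.5]
gripper_width: 45.0
grip_force: 0.0
```

>>> play_rows:
  series: [0,0,-0.01,0,0,0,-0.022,0,0,0,-0.035,0,0,0,-0.044,0,0,0,-0.044,0]

```text
t: 2.9
position: [535.6, 172.5, 129.5]
tool_rot: [[-0.978, 0.208, -0.003], [0.208, 0.978, -0.001], [0.003, -0.001, -1.0]]
wrist_force: [-0.0, 0.2, -0.1]
gripper_width: 45.2
grip_force: 0.0
```

```bash
python3 - <<'E'
from h import *
o=env.get_obs();print(o['position'],o['wrist_force'],o['gripper_width'])
s=snap('wrist','w3.png');print(ray(s,0,0)[0])
c=s['pixels'][90:400,150:490];cv2.imwrite('pics/c3.png',cv2.resize(c,None,fx=1.8,fy=1.8,interpolation=2))
E
```

```text
[535.62505581 172.54859452 129.5216109 ] [-0.02086153  0.22774294 -0.06569128] 45.202266009063514
[470.57592777 187.00013706 253.18239595]
```

View pics/c3.png

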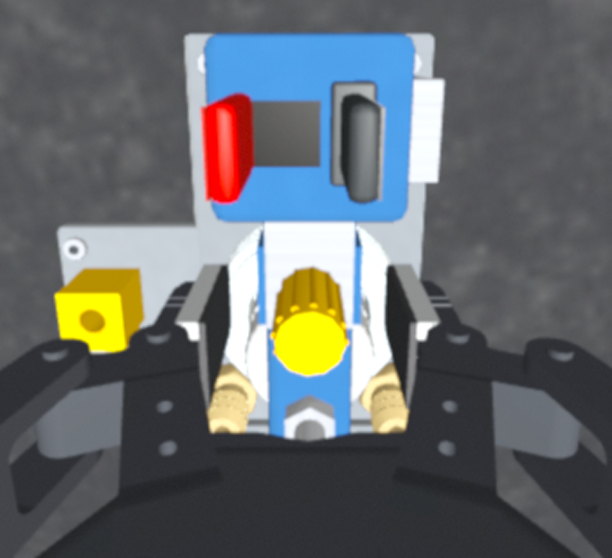

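The pin head is centred between the pads at crop (310,340), so I'll close on it.

>>> play_rows:
  series: [0,0.0005,0.001,0,0,0.0005,0.001,0,0,0.0005,0.001,0,0,0.0005,0.001,0,0,0.0005,0.001,0]
  claw: 0.01
  force: 35

```text
t: 3.45
position: [537.2, 173.5, 132.8]
tool_rot: [[-0.978, 0.208, 0.002], [0.208, 0.978, 0.001], [-0.002, 0.001, -1.0]]
wrist_force: [-0.4, 1.3, 4.4]
gripper_width: 16.8
grip_force: 34.3
```

>>> play_rows:
  series: [0,0,0,0,0,0,0.004,0,0,0,0.01,0,0,0,0.018,0,0,0,0.026,0]

```text
t: 3.95
position: [536.4, 173.2, 158.5]
tool_rot: [[-0.978, 0.208, -0.001], [0.208, 0.978, -0.0], [0.001, -0.0, -1.0]]
wrist_force: [0.3, -0.5, -0.2]
gripper_width: 16.7
grip_force: 34.2
```

>>> play_rows:
  series: [0,0,0.01,0,0,0,0.02,0,0,0,0.03,0,0,0,0.035,0,0,0,0.035,0]

```text
t: 4.45
position: [537.2, 173.5, 194.2]
tool_rot: [[-0.978, 0.208, 0.002], [0.208, 0.978, 0.0], [-0.002, 0.001, -1.0]]
wrist_force: [0.3, -0.1, -0.9]
gripper_width: 16.6
grip_force: 34.2
```

```bash
python3 - <<'E'
from h import *
a=snap('scene');b=snap('top');s=snap('wrist')
print(env.get_obs()['position'])
for n,q in(('scene',a),('top',b),('wrist',s)): print(n,blobs(q,*COL['yellow'],20)[0])
c=a['pixels'][120:240,200:360];d=s['pixels'][90:400,150:490]
c=cv2.resize(c,(400,300),interpolation=2);d=cv2.resize(d,(400,300))
cv2.imwrite('pics/c4.png',np.hstack([c,d]))
E
```

```text
[536.2630902  173.20176543 192.7086318 ]
scene [([295, 203, 16, 17, 139], [302.7, 210.1])]
top [([301, 203, 13, 15, 132], [307.0, 210.4])]
wrist [([208, 216, 38, 35, 1150], [226.8, 233.0]), ([301, 233, 40, 58, 1857], [320.5, 263.0])]
```

View pics/c4.png

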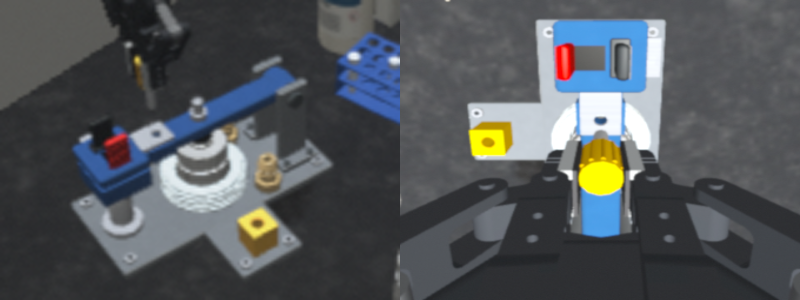

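The pin is out of the yoke, with its shaft hanging from the fingers and the yoke still shut. Next I'll carry it over to the park block.

>>> play_rows:
  series: [0.004,-0.015,0,0,0.011,-0.045,0,0,0.018,-0.075,0,0,0.0235,-0.097,0,0,0.0256,-0.105,0,0]

```text
t: 5.1
position: [562.6, 65.3, 192.5]
tool_rot: [[-0.978, 0.211, -0.001], [0.211, 0.978, -0.001], [0.0, -0.001, -1.0]]
wrist_force: [0.6, 0.0, -1.0]
gripper_width: 16.8
grip_force: 34.2
```

>>> play_rows:
  series: [0,0,-0.015,0,0,0,-0.04,0,0,0,-0.065,0,0,0,-0.08,0,0,0,-0.085,0]

```text
t: 5.6
position: [560.5, 68.2, 105.8]
tool_rot: [[-0.978, 0.208, -0.005], [0.208, 0.978, -0.0], [0.004, -0.001, -1.0]]
wrist_force: [-0.2, -0.2, -0.4]
gripper_width: 16.8
grip_force: 34.2
```

>>> play_rows:
  series: [0,0,0,0,0,0,0,0,0,0,0,0]

```text
t: 5.9
position: [563.1, 68.4, 109.1]
tool_rot: [[-0.978, 0.208, 0.002], [0.208, 0.978, 0.0], [-0.002, 0.001, -1.0]]
wrist_force: [-0.3, 0.1, -0.8]
gripper_width: 16.7
grip_force: 34.2
```

```bash
python3 - <<'E'
from h import *
for i in range(3): print(env.get_obs()['position'])or snap('top')
s=snap('wrist');a=snap('scene');print(env.get_obs()['position'])
_,_=0,0
B=blobs(s,*COL['yellow'],20)[0];print(B)
d=s['pixels'][150:390,200:440];c=a['pixels'][165:235,270:340]
cv2.imwrite('pics/c5.png',np.hstack([cv2.resize(c,(400,400),interpolation=2),cv2.resize(d,(400,400))]))
E
```

```text
[563.08635074  68.39805735 109.06136666]
[562.98643919  68.38992787 109.04547485]
[562.89767663  68.37252425 108.98990128]
[562.48896695  68.30716841 108.56736494]
[([299, 192, 42, 101, 3542], [319.7, 240.1]), ([375, 254, 24, 16, 109], [384.5, 259.3]), ([381, 265, 21, 19, 264], [390.7, 274.0])]
```

View pics/c5.png

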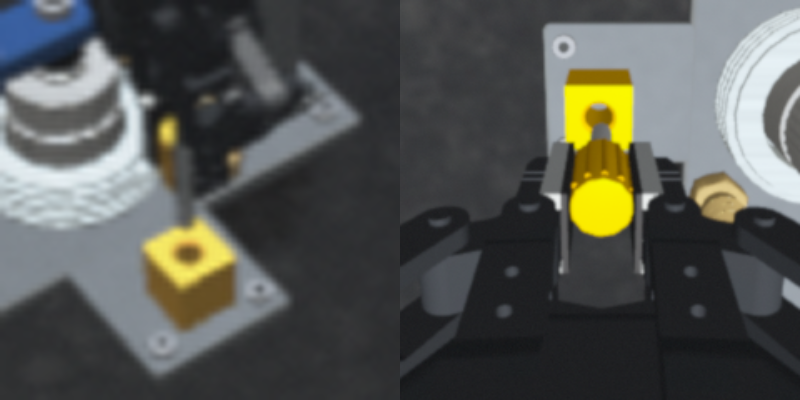

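Both views show the shaft directly over the hole: scene hole (302.9,209.5) with the foot at (302.4,204.4), wrist hole (319.4,220.2).

```bash
python3 - <<'E'
from h import *
s=snap('wrist');a=snap('scene');print(env.get_obs()['position'])
print('hole wrist',onz(s,319.4,220.2,42),'scene',onz(a,302.9,209.5,42),'top disc',onz(s,319.8,150+208*.6,109+9.5))
for z in (54,58,62):print('foot scene',z,onz(a,302.4,204.4,z))
E
```

```text
[562.31934363  68.30436677 108.30351732]
hole wrist [562.20310864  67.99184562  42.        ] scene [560.80848434  63.8763542   42.        ] top disc [560.62505398  68.77993482 118.5       ]
foot scene 54 [564.27711847  68.48535671  54.        ]
foot scene 58 [561.81058163  66.02543009  58.        ]
foot scene 62 [559.3440448   63.56550347  62.        ]
```

>>> play_rows:
  series: [0,0,-0.008,0,0,0,-0.016,0,0,0,-0.022,0,0,0,-0.026,0,0,0,-0.028,0]

```text
t: 6.75
position: [561.7, 68.2, 79.1]
tool_rot: [[-0.978, 0.208, -0.002], [0.208, 0.978, -0.0], [0.001, -0.0, -1.0]]
wrist_force: [-0.4, 0.8, -0.5]
gripper_width: 16.9
grip_force: 34.2
```

>>> play_rows:
  series: [0,0,-0.004,0,0,0,-0.008,0,0,0,-0.011,0,0,0,-0.013,0,0,0,-0.013,0]

```text
t: 7.25
position: [562.0, 68.3, 66.8]
tool_rot: [[-0.978, 0.208, -0.0], [0.208, 0.978, -0.0], [0.0, -0.0, -1.0]]
wrist_force: [-0.6, -0.0, 0.2]
gripper_width: 16.8
grip_force: 34.2
```

Foot is about 25 mm into the hole with no side force. Now the last few mm.

>>> play_rows:
  series: [0,0,-0.001,0,0,0,-0.002,0,0,0,-0.003,0,0,0,-0.004,0,0,0,-0.004,0]

```text
t: 7.75
position: [562.5, 68.3, 64.8]
tool_rot: [[-0.978, 0.208, 0.001], [0.208, 0.978, -0.0], [-0.001, 0.0, -1.0]]
wrist_force: [-2.6, -0.3, 11.0]
gripper_width: 16.9
grip_force: 35.5
```

Contact came at TCP z 64.8. I gripped at 132.8 with the foot at 82, so the foot is now at 14 and the pin is home. Release and rise.

>>> play_rows:
  series: [0,0,0.002,0,0,0,0.002,0,0,0,0.002,0,0,0,0.002,0]
  claw: 0.045

```text
t: 8.15
position: [562.1, 68.3, 64.7]
tool_rot: [[-0.978, 0.208, -0.0], [0.208, 0.978, -0.0], [0.0, -0.0, -1.0]]
wrist_force: [-0.3, 0.1, -0.8]
gripper_width: 45.6
grip_force: 0.0
```

>>> play_rows:
  series: [0,0,0.02,0,0,0,0.06,0,0,0,0.1,0,0,0,0.135,0,0,0,0.14,0]

```text
t: 8.65
position: [565.2, 68.5, 209.7]
tool_rot: [[-0.978, 0.208, 0.009], [0.208, 0.978, 0.0], [-0.009, 0.002, -1.0]]
wrist_force: [0.8, 1.1, 0.8]
gripper_width: 45.1
grip_force: 0.0
```

>>> play_rows:
  series: [-0.005,0.01,0,0,-0.02,0.035,0,0,-0.04,0.07,0,0,-0.06,0.105,0,0,-0.072,0.118,0,0]

```text
t: 9.15
position: [486.6, 188.6, 202.7]
tool_rot: [[-0.978, 0.206, -0.005], [0.206, 0.979, -0.0], [0.005, -0.001, -1.0]]
wrist_force: [0.2, -0.9, -0.7]
gripper_width: 45.3
grip_force: 0.0
```

>>> play_rows:
  series: [0,0,0,0,0,0,0,0,0,0,0,0]
  claw: 0.056

```text
t: 9.45
position: [490.7, 185.5, 204.5]
tool_rot: [[-0.978, 0.209, -0.0], [0.209, 0.978, -0.001], [0.0, -0.001, -1.0]]
wrist_force: [0.1, 0.5, 0.1]
gripper_width: 55.9
grip_force: 0.0
```

```bash
python3 - <<'E'
from h import *
s=snap('wrist');a=snap('scene');print(env.get_obs()['position'],env.get_obs()['tool_rot'][:,1])
print('scene yellow',blobs(a,*COL['yellow'],20)[0]);print('wrist',blobs(s,*COL['yellow'],20)[0],blobs(s,*COL['red1'],20)[0])
import pickle;pickle.dump(s,open('s.pkl','wb'))
c=a['pixels'][120:240,200:360]
cv2.imwrite('pics/c6.png',np.hstack([cv2.resize(c,(380,400),interpolation=2),cv2.resize(s['pixels'][80:360,160:450],(414,400))]))
E
```

```text
[490.96181439 185.3692236  204.77019348] [ 2.09719128e-01  9.77761606e-01 -3.58426298e-04]
scene yellow [([299, 198, 8, 7, 45], [302.3, 200.9]), ([295, 205, 16, 13, 104], [302.7, 210.6])]
wrist [([215, 251, 20, 23, 235], [222.5, 261.2]), ([349, 291, 12, 7, 21], [353.5, 293.3]), ([279, 292, 8, 4, 20], [282.4, 293.4]), ([279, 299, 10, 5, 21], [283.3, 301.0]), ([345, 299, 13, 18, 66], [348.8, 305.6])] [([284, 199, 15, 39, 411], [290.5, 217.5])]
```

View pics/c6.png

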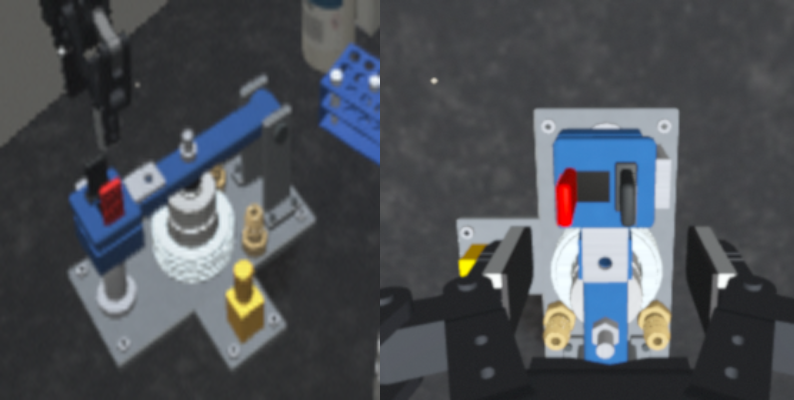

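Pin stands home in the block. The tab is now at about (290,215) and the fixed grip at (334,212) in the wrist image. The grasp point is checked next.

```bash
python3 - <<'E'
from h import *
import pickle;s=pickle.load(open('s.pkl','rb'))
t=np.radians(-12.);R=np.array([[np.cos(t),-np.sin(t)],[np.sin(t),np.cos(t)]])
g=np.array([489.8,186.4])
K=s['camera_matrix']
def proj(x,y,z):  # yoke-aligned offsets from grip_point
    w=np.r_[g+R@[x,y],136+z];return cv2.projectPoints(w[None],s['rvec'],s['tvec'],K,None)[0].ravel().round(1)
# tab outer/inner at rest: centre y=-21.5 ; grip centre +8.5
print('tab',[proj(x,-21.5,10) for x in(-11,11)],'grip',[proj(x,8.5,10) for x in(-11,11)])
h=cv2.cvtColor(s['pixels'],cv2.COLOR_BGR2HSV)
print('pin hole',proj(48,-3,-27))
print(blobs(s,*COL['red1'],20)[0])
for n,u,v,z in(('tabbbox top',293,199,146),('pinhole',160+225*.7,80+263*.7,109)):print(n,onz(s,u,v,z))
m=cv2.inRange(h,np.array((0,0,0)),np.array((180,120,70)));m[:190]=0;m[245:]=0;m[:,:300]=0;m[:,345:]=0
for y in range(196,240,4): print(y,np.nonzero(m[y])[0][[0,-1]] if m[y].any() else '', [int(q) for q in np.nonzero(blobs(s,*COL['red1'])[1][y,270:310])[0][[0,-1]]+270] if 199<=y<238 else '')
E
```

```text
tab [array([288.2, 207.3]), array([289.2, 238.6])] grip [array([334. , 207.3]), array([333.7, 238.5])]
pin hole [317.5 262.4]
[([284, 199, 15, 39, 411], [290.5, 217.5])]
tabbbox top [469.74022801 172.06632013 146.        ]
pinhole [537.64172409 173.1660011  109.        ]
196  
200 [329 335] [290, 295]
204 [300 336] [288, 297]
208 [300 337] [286, 297]
212 [300 330] [284, 297]
216 [300 330] [284, 297]
220 [300 330] [285, 296]
224 [328 330] [285, 295]
228 [329 330] [285, 294]
232 [330 330] [285, 293]
236  [286, 292]
```

The reprojection of tab, grip and pin hole agrees with the picture to 1–2 px, so grip_point is (489.8,186.4). Open wider and descend.

>>> play_rows:
  series: [-0.001,0.001,-0.005,0,-0.001,0.001,-0.018,0,-0.001,0.001,-0.03,0,-0.001,0.001,-0.036,0,-0.001,0.001,-0.036,0]
  claw: 0.066

```text
t: 10.05
position: [488.4, 186.8, 167.7]
tool_rot: [[-0.978, 0.209, -0.003], [0.209, 0.978, -0.001], [0.002, -0.001, -1.0]]
wrist_force: [-0.4, 0.7, 0.3]
gripper_width: 65.7
grip_force: 0.0
```

>>> play_rows:
  series: [0,0,0,0,0,0,0,0]

```text
t: 10.25
position: [489.6, 187.4, 169.4]
tool_rot: [[-0.978, 0.208, 0.001], [0.208, 0.978, 0.0], [-0.001, 0.0, -1.0]]
wrist_force: [-0.3, -0.2, -0.0]
gripper_width: 65.6
grip_force: 0.0
```

>>> play_rows:
  series: [0,-0.001,-0.008,0,0,-0.001,-0.017,0,0,-0.001,-0.025,0,0,-0.001,-0.03,0,0,-0.001,-0.031,0]

```text
t: 10.75
position: [488.5, 186.1, 136.9]
tool_rot: [[-0.978, 0.208, -0.002], [0.208, 0.978, -0.001], [0.002, -0.001, -1.0]]
wrist_force: [-0.5, 0.0, 0.3]
gripper_width: 66.0
grip_force: 0.0
```

>>> play_rows:
  series: [0,0,0,0,0,0,0,0]

```text
t: 10.95
position: [489.4, 186.4, 138.1]
tool_rot: [[-0.978, 0.208, 0.0], [0.208, 0.978, 0.0], [-0.0, 0.0, -1.0]]
wrist_force: [0.0, 0.1, 0.0]
gripper_width: 66.2
grip_force: 0.0
```

>>> play_rows:
  series: [0,0,0,0,0,0,0,0,0,0,0,0,0,0,0,0,0,0,0,0]
  claw: 0.01
  force: 60

```text
t: 11.45
position: [489.3, 186.8, 138.8]
tool_rot: [[-0.978, 0.208, 0.001], [0.208, 0.978, 0.001], [-0.0, 0.001, -1.0]]
wrist_force: [-1.7, 0.9, 5.8]
gripper_width: 21.4
grip_force: 61.6
```

>>> play_rows:
  series: [0,0,0,0,0,0,0,0,0,0,0,0]

```text
t: 11.75
position: [489.3, 186.8, 138.8]
tool_rot: [[-0.978, 0.208, 0.001], [0.208, 0.978, 0.001], [-0.0, 0.001, -1.0]]
wrist_force: [-1.3, 1.2, 6.4]
gripper_width: 21.1
grip_force: 61.6
```

Opening 21 mm at 60 N, with the same roughly 1.3 mm pad offset as on the pin, means the latch is at its stop. Start the swing.

>>> play_rows:
  series: [0.0005,0,0.003,0,0.001,-0.0003,0.006,0,0.0022,-0.0005,0.0094,0,0.0035,-0.0007,0.014,0,0.0048,-0.001,0.0188,0]

```text
t: 12.25
position: [493.7, 185.8, 156.4]
tool_rot: [[-0.978, 0.208, -0.001], [0.208, 0.978, 0.001], [0.002, 0.001, -1.0]]
wrist_force: [2.3, 5.0, -9.0]
gripper_width: 21.1
grip_force: 60.6
```

>>> play_rows:
  series: [0.0015,-0.0003,0.0045,0,0.0031,-0.0007,0.009,0,0.0048,-0.001,0.0135,0,0.0066,-0.0014,0.018,0,0.0107,-0.0023,0.027,0]

```text
t: 12.75
position: [504.0, 183.6, 183.0]
tool_rot: [[-0.978, 0.208, -0.002], [0.208, 0.978, 0.001], [0.003, 0.001, -1.0]]
wrist_force: [2.3, 4.9, -10.3]
gripper_width: 21.1
grip_force: 59.9
```

```bash
python3 - <<'E'
from h import *
a=snap('scene');print(blobs(a,*COL['red1'],10)[0],blobs(a,*COL['red2'],10)[0],[b for b in blobs(a,*COL['blue'],300)[0]])
o=env.get_obs();print(o['wrist_force'],o['moment'],o['position'],o['gripper_width'])
E
```

```text
[([398, 26, 8, 9, 46], [401.3, 29.7])] [] [([334, 133, 57, 49, 1400], [362.7, 156.1]), ([229, 147, 88, 40, 1129], [265.5, 166.5])]
[-1.18554383  4.71472246 -6.80316686] [0.76181571 0.54980549 0.00533228] [504.88943463 183.43309073 184.66787107] 21.4228867870275
```

>>> play_rows:
  series: [0.0021,-0.0004,0.0043,0,0.0044,-0.0009,0.0086,0,0.0092,-0.0019,0.0169,0,0.0144,-0.0031,0.025,0,0.02,-0.0043,0.0329,0]

```text
t: 13.3
position: [523.6, 179.5, 215.9]
tool_rot: [[-0.978, 0.208, -0.003], [0.208, 0.978, 0.001], [0.003, 0.001, -1.0]]
wrist_force: [1.6, 5.9, -10.2]
gripper_width: 21.3
grip_force: 59.1
```

>>> play_rows:
  series: [0.006,-0.0012,0.0075,0,0.0105,-0.0022,0.0126,0,0.015,-0.0031,0.0175,0,0.015,-0.0031,0.0175,0,0.015,-0.0031,0.0175,0]

```text
t: 13.8
position: [538.2, 176.4, 233.4]
tool_rot: [[-0.978, 0.208, -0.003], [0.208, 0.978, 0.001], [0.004, 0.001, -1.0]]
wrist_force: [-0.7, 5.4, -6.3]
gripper_width: 21.5
grip_force: 59.2
```

>>> play_rows:
  series: [0,0,0,0,0,0,0,0,0,0,0,0,0,0,0,0,0,0,0,0]

```text
t: 14.3
position: [538.2, 176.4, 233.4]
tool_rot: [[-0.978, 0.208, -0.003], [0.208, 0.978, 0.001], [0.003, 0.001, -1.0]]
wrist_force: [-0.5, 5.2, -6.1]
gripper_width: 21.1
grip_force: 59.2
```

```bash
python3 - <<'E'
from h import *
a=snap('scene');b=snap('top')
o=env.get_obs();print(o['t'],o['wrist_force'],o['moment'],o['position'],o['gripper_width'],o['grip_force'])
cv2.imwrite('pics/c7.png',np.hstack([cv2.resize(a['pixels'][100:240,190:370],(400,400),interpolation=2),cv2.resize(b['pixels'][140:260,220:340],(400,400),interpolation=2)]))
E
```

```text
14.4 [-1.21398882  5.44748013 -5.72749929] [0.89700967 0.33678378 0.05789344] [538.22036512 176.35233485 233.40130904] 21.2932263105766 59.16150391101837
```

View pics/c7.png

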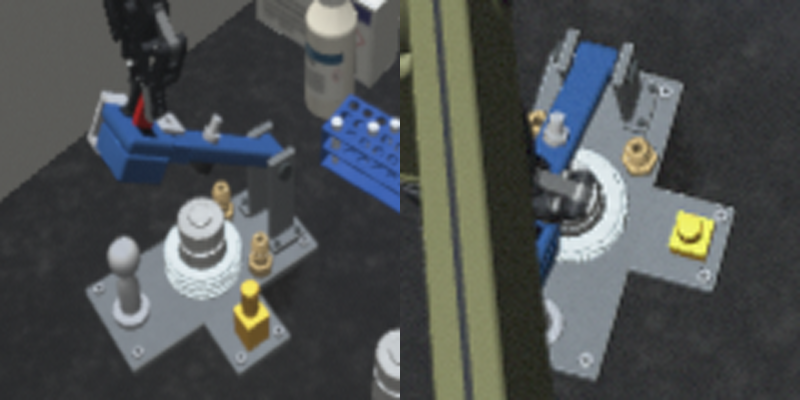

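The yoke is up and held clear of the ball. The jar is still in its ring, and the pin is home in the block.

```bash
python3 -c "
from station import env
print(env.close_job())"
```

```text
the job is handed in; nothing more can be done
None
```

Job handed in at about 14.4 s: the pin is fully home in the yellow block, the latch is squeezed, and the fingers hold the yoke with its front end about 10 cm up; the last pictures show the jar still in its ring.

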